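# Return a sample jar to its place and close the sample drawer

### The arm

A 6-joint arm with a two-finger parallel gripper is mounted at the origin on the work surface. World frame = base frame: x ahead of the robot, y to its left, z up, the work surface at z = 0. Lengths are in mm, angles in rad, forces in N, time in s.
With the tool pointing down it reaches from about 325 to 875 mm from the base axis. Payload 4.4 kg.
Tool frame: the origin (TCP) lies midway between the tips of the shut fingers; the grasp point (between the pads) lies 19 mm behind it (pinch_z is the z of the grasp point in the tool frame, in mm); z points along the fingers, y is the line along which they close (so a half turn about z gives the same grasp; the last joint's range is limited). The gripper opens to 85 mm and grips with 20 to 120 N. Pads are 22 mm wide; open, the fingers measure 114 mm over their backs; the gripper's body (76 mm by 85 mm) begins 54 mm behind the grasp point. The pads swing forward as they close: fully open they stand 13 mm farther back than shut.
Start: joints at [-1.385, 0.207, 1.542, -0, 1.393, -0.15], TCP at [190.007, -542.701, 231.282] pointing down, gripper open.
Joint ranges: [-2.73, 2.73], [-0.86, 2.22], [0.23, 2.46], [-1.11, 4.25], [0.08, 2.63], [-2.82, 2.82]. Speed limits (rad/s): [2.79, 2.79, 3.14, 3.14, 3.14, 3.14].

### API

Orientations are given as a unit quaternion [x, y, z, w].
In Python, from cell import * gives the robot as it stands.
- The arm moves only by the shell command python3 -m creep 'ROWS'. ROWS is JSON, a list of rows, each a list of 5 numbers: the shift along the tool's x, y, z in mm, then the turn about the tool's z in degrees, then the closure in counts, from 0 (fully open) to 255 (shut). A call has 1 to 8 rows; each row is the pose to reach, as a shift and turn from the pose commanded when the call began, along the tool's axes at that moment; what a row does not reach only later rows make up. A row lasts 1/8 s, in which the tool goes at most 62.5 mm and 10.7 degrees, less where a joint would pass 70% of its speed; a pose out of reach is approached as far as the arm can. A call with a gripper value outside its range is refused whole. The fingers move at their own pace and stop on an object; the grip force is fixed at half the most. Time passes only in rows, so rows that repeat a pose let the fingers close. It gives the time, the measured TCP pose, the force, the opening and the grip force at its end, in the units of the state.
- observe(): the state, without advancing time (a new reading comes with each control period).
- snapshot(name): name is "side" or "top" or "wrist"; returns the picture (384x512x3 uint8, red, green, blue); there is no depth.
- camera_model(name): a dict with "K" (3x3 intrinsics, pixels), "k1" (the pictures are not rectified: a ray, as slopes to the right and down, at radius r is drawn at 1 + k1 r^2 times it, then the intrinsics apply), "world_from_camera" (4x4, takes a point from camera to world coordinates); the wrist camera has in their place "mount" (4x4, takes a point from camera to tool coordinates, whose origin is the TCP and whose axes are the flange's). Camera axes: x right, y down, z forward; pixel columns grow to the right and rows downward; lengths in mm; the calibration is good to about 2 mm. A picture is of the moment at which its call begins: read the wrist's pose just before it. camera_model takes no time and is no camera call.
- sign_off(): hands the job in; it is judged then, once.
The state is a dict: "time_s": time; "joints": joint angles; "qd": joint speeds; "joint_torque": joint torques, N m; "ee_pos": TCP position; "tcp_rot": TCP orientation; "wrist_force": force on the tool from outside, world axes, zero at the start; "moment": the same for the moment, N m; "width": finger opening in mm; "grip_force": force on a finger pad.
Only numpy, scipy, OpenCV 4.12 (cv2) and the standard library are available. Lean on these libraries where they do the work, as an engineer would, in place of code of your own. Each camera call takes 0.05 s, during which the arm holds its last target. There are 200 camera calls.

### The job

Pick up the orange-labelled sample jar from the bench and set it down gently, upright, on the middle of the round green pad in the open drawer. Then push the drawer home gently, without slamming it, until it clicks past its detent and is fully shut, with all three jars still standing. Leave the other things on the bench where they are.

Things in the scene. Friction and masses are not known exactly. Their poses are not given: they have to be found in the camera images.
- jar: the sample jar to put away: clear jar with an orange label and white screw lid, standing upright on the bench at the robot's left. 78 mm tall overall; body 44 mm in diameter up to 58 mm, lid 46 mm in diameter from 58 to 78 mm; about 0.1 to 0.2 kg. Origin: centre of its underside, z up. A good grasp is from above across the lid, 66 mm above the origin
- pad: round green plastic pad, 60 mm in diameter, 4 mm thick, lying loose on the drawer's floor in the one pocket of three that has no jar; which pocket varies. Origin: centre of its underside
- stored_a: a sample jar of the same size with a white label, standing loose in one of the drawer's front pockets. Origin: centre of its underside
- stored_b: another jar like stored_a, in another front pocket
- drawer (a joint): how far the drawer is out, m: 0 fully home, starts 0.15 to 0.18, at most 0.19; sliding friction about 1 N. A sprung roller resists from about 18 mm out to 8 mm out, at most about 7 N; once pushed closer than about 7 mm it pulls the drawer home by itself and holds it there, against a rigid stop at 0. Let go before that and it stays ajar
- drawer_handle (a point): middle of the steel bar handle of the blue-fronted drawer, bar 11 mm thick, 120 mm long, level, its axis 35 mm before the blue front, 95 mm above the bench. Own axes: x points into the drawer unit, the way to push (its yaw varies); y along the bar; z up. The grey unit (280 mm deep, 300 wide, 130 high, fixed) begins 50 mm behind the bar when shut. Front panel 296 mm wide, top edge at 126 mm
- drawer_floor (a point): centre of the middle front pocket, on its floor, 16 mm above the bench, moving with the drawer; axes as drawer_handle's. Three pockets side by side, centres at y = -89, 0, +89 mm, each about 85 mm wide (y) and 122 mm deep (x); dividers rise 24 mm, side walls 28 mm above the floor. The blue panel's front face is 80 mm before this point (-x), its top 110 mm above it
- reagent: bystander: amber bottle with a black cap, 64 mm in diameter, 150 mm tall, on the bench at the right. Origin: centre of its underside
- cup: bystander: cream specimen cup with a white lid, 68 mm in diameter, 87 mm tall, on the bench at the left. Origin: centre of its underside
- carton: bystander: white carton, 160 x 130 x 90 mm, with a flap standing up, on the bench at the far left. Origin: centre of its underside
Mind the look-alikes: they are no part of the job. Leave any black or red look-alike of the jar alone.

How it is judged:
By the outcome, as a careful person would: the job done as asked, in the order asked, and still so for the second after the job is handed in, with the robot touching nothing.
It also fails if it takes over 54 s, if anything falls off the work surface, if the arm or the gripper's body presses on something with over 40 N, if the wrist force passes 120 N, or if a joint passes its speed limit or range.

## Working session

There is one attempt and no reset: what is moved stays moved. The work goes in short steps, Python scripts to look and compute and a shell command to move; the robot and the scene stay as the last step left them, time stands still between calls to the robot, and variables do not carry over. Pictures are saved under pics/ and viewed, at most 10 in all, crops included, and the job is handed in when it is done.

```bash
ls; mkdir -p pics; cat > h.py <<'E'
from cell import *
import numpy as np, cv2
from scipy.spatial.transform import Rotation as R
def save(n,f):
    s=observe(); im=snapshot(n); cv2.imwrite('pics/'+f,im[:,:,::-1]); return s,im
def ray(n,px,s=None):
    c=camera_model(n);K=np.array(c['K']);k1=c['k1']
    d=np.array([(px[0]-K[0,2])/K[0,0],(px[1]-K[1,2])/K[1,1]]);u=d.copy()
    for _ in range(20): u=d/(1+k1*(u@u))
    if n=='wrist':
        M=np.array(c['mount']);T=np.eye(4);T[:3,:3]=R.from_quat(s['tcp_rot']).as_matrix();T[:3,3]=s['ee_pos'];M=T@M
    else: M=np.array(c['world_from_camera'])
    return M[:3,3],M[:3,:3]@np.array([u[0],u[1],1])
def onz(n,px,z,s=None):
    o,d=ray(n,px,s);return (o+d*(z-o[2])/d[2]).round(1)
def totool(s,v): return R.from_quat(s['tcp_rot']).as_matrix().T@np.array(v)
E
python3 - <<'E'
from h import *
s,t=save('top','t0.png'); _,d=save('side','s0.png')
cv2.imwrite('pics/t0b.png',cv2.resize(t,(800,600))[:,:,::-1])
print(s); print(R.from_quat(s['tcp_rot']).as_matrix().round(3))
for n in('top','side','wrist'):print(camera_model(n))
E
```

```text
pics
{'time_s': 0.0, 'joints': array([-1.38452314e+00,  2.07436598e-01,  1.54295988e+00, -2.04115711e-05,
        1.39350994e+00, -1.50474070e-01]), 'qd': array([-5.76120064e-04,  1.95695955e-04,  5.23646633e-04, -1.11033115e-03,
        1.00935778e-03, -8.63557397e-05]), 'joint_torque': array([ 5.70949433e-04, -3.83035827e+01, -2.91594619e+01, -1.92601019e-04,
        1.03968236e-02, -5.26559020e-06]), 'ee_pos': array([ 189.84524935, -541.9475199 ,  230.11353358]), 'tcp_rot': array([ 9.85857653e-01,  1.67580873e-01, -3.07486935e-05, -1.15651693e-03]), 'wrist_force': array([-0.36014105,  0.56606699,  0.07973397]), 'moment': array([0.01447338, 0.01902796, 0.07656546]), 'grip_force': 0.0, 'width': 85.00574239060082}
[[ 0.944  0.33  -0.   ]
 [ 0.33  -0.944  0.002]
 [ 0.    -0.002 -1.   ]]
{'K': array([[413.85628558,   0.        , 250.9547654 ],
       [  0.        , 413.85628558, 186.84424819],
       [  0.        ,   0.        ,   1.        ]]), 'k1': 0.0054676320345122, 'world_from_camera': array([[ 1.31348890e-02, -9.89831195e-01,  1.41639260e-01,
         4.37862206e+02],
       [-9
[... 639 characters left out ...]
14185662e-03, -7.15064078e-01, -6.99040003e-01,
         1.15516995e+03],
       [ 0.00000000e+00,  0.00000000e+00,  0.00000000e+00,
         1.00000000e+00]])}
{'K': array([[341.16955664,   0.        , 256.88689514],
       [  0.        , 341.16955664, 197.71752422],
       [  0.        ,   0.        ,   1.        ]]), 'k1': -0.05502787418824057, 'mount': array([[ 2.86096113e-04, -9.50894262e-01, -3.09515786e-01,
         8.03422228e+01],
       [ 9.99998945e-01,  7.12915804e-04, -1.26588612e-03,
        -2.59706144e-02],
       [ 1.42438254e-03, -3.09515097e-01,  9.50893462e-01,
        -1.44352661e+02],
       [ 0.00000000e+00,  0.00000000e+00,  0.00000000e+00,
         1.00000000e+00]])}
```

View pics/t0.png

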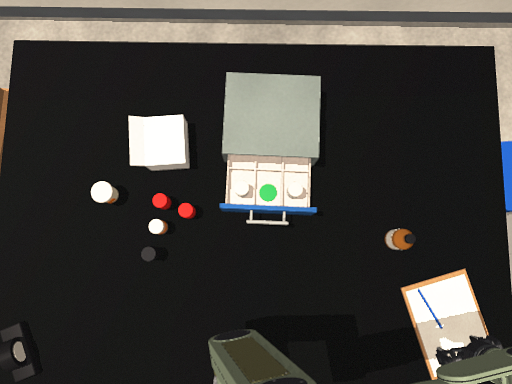

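View pics/s0.png

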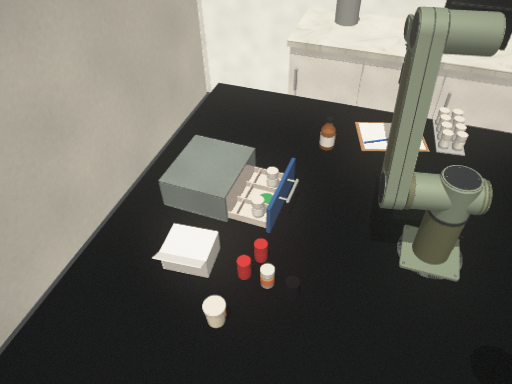

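The top view shows the orange jar's white lid at about (157,227), red look-alikes at (161,201) and (186,211), and a black one at (148,254). The pad is at (268,193) in the middle pocket, the stored jars at (243,188) and (296,190), and the handle runs from (247,221) to (288,223). The side view has the orange label at (267,281).

```bash
python3 - <<'E'
from h import *
t=cv2.imread('pics/t0.png')[:,:,::-1].astype(int)
def cen(m,x0,x1,y0,y1):
    k=np.zeros_like(m);k[y0:y1,x0:x1]=m[y0:y1,x0:x1];y,x=np.nonzero(k);return np.array([x.mean(),y.mean()]),len(x),k
r,g,b=t[...,0],t[...,1],t[...,2]
w=(t.min(2)>140)
j,n,k=cen(w,145,172,217,238);print('jar',j,n,onz('top',j,78))
for nm,bx,col in(('red1',(150,173,192,210),'r'),('red2',(176,198,202,220),'r')):
    c,n,_=cen((r>120)&(g<80),*bx);print(nm,c,onz('top',c,60))
c=[148,254];print('blk',onz('top',c,60))
p,n,_=cen((g>120)&(r<100),255,282,180,205);print('pad',p,n,onz('top',p,20))
h,n,k=cen((t.min(2)>110),240,295,217,227);y,x=np.nonzero(k)
print('handle',h,n,x.min(),x.max())
P=np.array([onz('top',(a,q),95) for a,q in zip(x,y)]);print(P.mean(0))
bl=(b>90)&(r<60)&(b-g>30)
_,n,k=cen(bl,215,322,200,218);y,x=np.nonzero(k)
P=np.array([onz('top',(a,q),126)[:2] for a,q in zip(x,y)]);
f=np.polyfit(P[:,1],P[:,0],1);print('front yaw fit dx/dy',f,P.min(0),P.max(0))
for c in((243,188),(296,190)):print('stored',onz('top',c,94))
E
```

```text
jar [155.55737705 225.96721311] 183 [496.3 295.1  78. ]
red1 [160.44495413 200.55504587] [578.5 287.4  60. ]
red2 [185.71287129 210.12376238] [548.8 205.3  60. ]
blk [409.  319.1  60. ]
pad [267.63380282 192.44600939] 213 [614.3 -57.4  20. ]
handle [266.86363636 221.61931818] 176 246 288
[513.44147727 -52.94829545  95.        ]
front yaw fit dx/dy [2.52589425e-02 5.52593854e+02] [ 542.3 -200.7] [566.5  94.1]
stored [617.7  22.6  94. ]
stored [ 613.5 -143.5   94. ]
```

```bash
python3 -m creep '[[15,-18,0,2,100],[50,-61,0,4,100],[85,-104,0,6,100],[122,-149,0,9,100],[160,-195,0,12,100],[200,-244,0,15,100],[238,-290,0,18,100],[275,-335,0,19.3,100]]'
```

```text
time_s: 1.1
ee_pos: [338.9, -133.7, 231.1]
tcp_rot: [1.0, -0.001, 0.0, 0.0]
wrist_force: [0.5, -0.8, -0.2]
width: 52.1
grip_force: 0.0
```

```bash
python3 -m creep '[[15,-40,0,0,80],[35,-95,0,0,80],[56,-153,5,0,80],[77,-210,10,0,80],[98,-268,15,0,80],[119,-326,20,0,80],[140,-384,25,0,80],[157,-430,25,0,80]]'; python3 -m creep '[[0,0,0,0,80]]'; python3 - <<'E'
from h import *
s,w=save('wrist','w0.png');print(s['ee_pos'],s['tcp_rot'],s['width'])
E
```

```text
time_s: 2.1
ee_pos: [495.5, 296.6, 205.0]
tcp_rot: [1.0, 0.001, -0.001, 0.0]
wrist_force: [-0.4, -0.4, -0.2]
width: 58.9
grip_force: 0.0
time_s: 2.22
ee_pos: [495.9, 297.1, 205.1]
tcp_rot: [1.0, 0.002, -0.001, -0.0]
wrist_force: [-0.7, -1.1, 0.1]
width: 58.8
grip_force: 0.0
[495.85667008 297.0647571  205.12428463] [ 9.99997871e-01  1.97398095e-03 -6.01371054e-04 -2.44764562e-05] 58.76746392302966
```

View pics/w0.png

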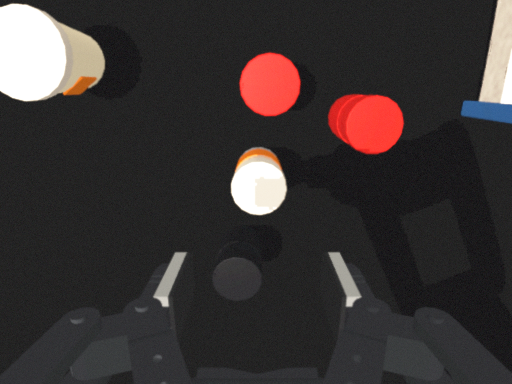

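The wrist view shows the jar lid centred near (259,188), with the red ones ahead at (270,85) and (372,124) and the black one behind at (238,277). There is clear space on both sides along the closing line.

```bash
python3 - <<'E'
from h import *
s=observe();t=cv2.imread('pics/w0.png')
m=((t.min(2)>150)*255).astype(np.uint8);m[:140]=0;m[220:]=0;m[:,:220]=0;m[:,300:]=0
c=cv2.findContours(m,0,2)[0];c=max(c,key=cv2.contourArea)
for nm,q in (('circ',cv2.minEnclosingCircle(c)[0]),('ell',cv2.fitEllipse(c)[0])):
  p=onz('wrist',q,78,s);print(nm,q,p)
print(cv2.minEnclosingCircle(c))
E
```

```text
circ (258.50543212890625, 185.04347229003906) [497.9 294.4  78. ]
ell (258.2337646484375, 185.6619873046875) [497.4 294.7  78. ]
((258.50543212890625, 185.04347229003906), 29.305038452148438)
```

```bash
python3 -m creep '[[1,2,20,0,80],[1,2,50,0,80],[1,2,80,0,80],[1,2,110,0,80],[1,2,135,0,80],[1,2,152,0,80],[1,2,160,0,80],[1,2,160,0,80]]' && python3 -m creep '[[0,0,0,0,255],[0,0,0,0,255],[0,0,0,0,255],[0,0,0,0,255]]'
```

```text
time_s: 3.28
ee_pos: [496.9, 292.0, 46.3]
tcp_rot: [1.0, -0.0, -0.0, 0.0]
wrist_force: [-0.4, 1.3, -0.7]
width: 58.8
grip_force: 0.0
time_s: 3.78
ee_pos: [497.9, 292.9, 47.6]
tcp_rot: [1.0, 0.0, 0.001, -0.0]
wrist_force: [0.4, 0.9, 4.9]
width: 44.6
grip_force: 61.1
```

```bash
python3 -m creep '[[0,0,-10,0,255],[0,0,-35,0,255],[0,0,-65,0,255],[0,0,-100,0,255],[0,0,-135,0,255],[0,0,-165,0,255],[0,0,-185,0,255],[0,0,-190,0,255]]' && python3 -m creep '[[3,15,0,0,255],[12,55,0,0,255],[23,105,0,0,255],[34,160,0,0,255],[45,210,0,0,255],[55,255,0,0,255],[62,285,0,0,255],[63,292,0,0,255]]' && python3 -m creep '[[0,0,0,0,255],[0,0,0,0,255]]'; python3 - <<'E'
from h import *
s,w=save('wrist','w1.png');print(repr(s['ee_pos']),repr(s['tcp_rot']),s['width'])
_,w=save('top','t1.png');_,d=save('side','s1.png')
np.save('s1.npy',np.r_[s['ee_pos'],s['tcp_rot']])
E
```

```text
time_s: 4.78
ee_pos: [497.4, 292.5, 237.9]
tcp_rot: [1.0, -0.0, 0.001, -0.0]
wrist_force: [-0.1, -1.1, -1.5]
width: 44.4
grip_force: 61.3
time_s: 5.78
ee_pos: [558.9, -2.4, 234.4]
tcp_rot: [1.0, -0.002, -0.002, 0.0]
wrist_force: [-0.1, 0.6, -0.9]
width: 44.7
grip_force: 61.5
time_s: 6.02
ee_pos: [559.2, 1.3, 235.7]
tcp_rot: [1.0, 0.001, -0.001, -0.0]
wrist_force: [-0.5, -0.3, -1.2]
width: 44.5
grip_force: 61.5
array([559.23976724,   1.29719032, 235.68983391]) array([ 9.99999603e-01,  5.33635226e-04, -6.39874484e-04, -3.15314901e-04]) 44.53025875005845
```

View pics/w1.png

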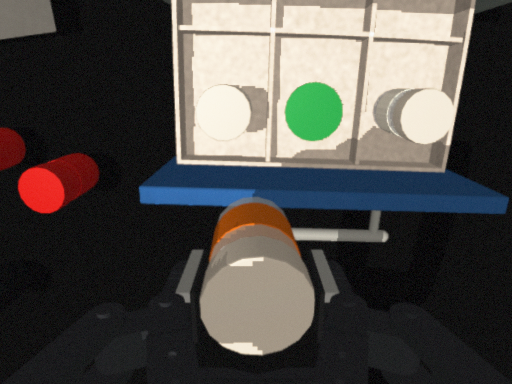

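The wrist view shows the whole pad at (314,111) in the middle pocket, the stored lids at (223,113) and (421,116), the panel edge near row 185 and the handle end at (382,237). The jar is held upright.

```bash
python3 - <<'E'
from h import *
a=np.load('s1.npy');s=dict(ee_pos=a[:3],tcp_rot=a[3:])
t=cv2.imread('pics/w1.png').astype(int);b,g,r=t[...,0],t[...,1],t[...,2]
m=(((g>100)&(r<80)&(b<100))*255).astype(np.uint8)
c=max(cv2.findContours(m,0,2)[0],key=cv2.contourArea);e=cv2.fitEllipse(c);print('pad',e,onz('wrist',e[0],20,s))
for q in((223,113),(421,116)):print('stored',onz('wrist',q,94,s))
# top back edge of panel & handle
for q in((150,187),(505,192)):print('panel low edge? ',onz('wrist',q,126,s))
for q in((180,163),(455,170)):print('panel upper edge ',onz('wrist',q,126,s))
print('handle end',onz('wrist',(384,237),95,s))
print('divs front', onz('wrist',(268,150),40,s),onz('wrist',(273,40),40,s),onz('wrist',(357,160),40,s),onz('wrist',(371,45),40,s))
m=(((b>80)&(r<60)&(b-g>30))*255).astype(np.uint8)
c=max(cv2.findContours(m,0,2)[0],key=cv2.contourArea);print(cv2.approxPolyDP(c,6,True)[:,0].tolist(), [onz('wrist',p.tolist(),126,s).tolist() for p in cv2.approxPolyDP(c,6,True)[:,0]])
t=cv2.imread('pics/t1.png').astype(int);b,g,r=t[...,0],t[...,1],t[...,2]
m=(g>120)&(r<100);y,x=np.nonzero(m);print('top pad',len(x),onz('top',(x.mean(),y.mean()),20) if len(x) else '')
E
```

```text
pad ((313.51214599609375, 111.20667266845703), (54.3489990234375, 56.8503532409668), 28.32668113708496) [615.7 -56.   20. ]
stored [619.   29.9  94. ]
stored [ 617.7 -134.    94. ]
panel low edge?  [565.2  85.4 126. ]
panel low edge?  [ 561.8 -197.1  126. ]
panel upper edge  [584.2  60.5 126. ]
panel upper edge  [ 579.5 -151.9  126. ]
handle end [ 508.6 -115.    95. ]
divs front [578.8  -8.9  40. ] [681.1 -12.5  40. ] [568.9 -99.6  40. ] [ 677.8 -103.6   40. ]
[[139, 186], [140, 201], [226, 206], [257, 195], [290, 207], [504, 212], [507, 202], [160, 186], [184, 173]] [[566.0, 94.0, 126.0], [553.6, 94.5, 126.0], [549.6, 26.4, 126.0], [558.8, 1.9, 126.0], [548.9, -24.2, 126.0], [544.7, -200.2, 126.0], [553.3, -200.8, 126.0], [566.0, 77.5, 126.0], [576.4, 58.0, 126.0]]
top pad 8 [595.9  -1.7  20. ]
```

```bash
python3 -m creep '[[8,8,0,1,255],[24,25,0,2,255],[42,44,0,2,255],[54,56,0,2,255],[56,57,10,2,255],[56,57,35,2,255],[56,57,60,2,255],[56,57,80,2,255]]' && python3 -m creep '[[0,0,15,0,255],[0,0,30,0,255],[0,0,45,0,255],[0,0,55,0,255],[0,0,62,0,255],[0,0,66,0,255],[0,0,66,0,255],[0,0,66,0,255]]'; python3 - <<'E'
from h import *
s=observe();print(s['ee_pos'],s['tcp_rot'])
_,d=save('side','s2.png');cv2.imwrite('pics/s2c.png',cv2.resize(d[140:260,150:320],None,fx=4,fy=4)[:,:,::-1])
E
```

```text
time_s: 7.18
ee_pos: [614.7, -55.8, 154.3]
tcp_rot: [1.0, -0.017, -0.001, -0.0]
wrist_force: [0.8, 0.0, -0.6]
width: 44.4
grip_force: 61.5
time_s: 8.18
ee_pos: [616.3, -56.8, 90.9]
tcp_rot: [1.0, -0.017, 0.001, 0.0]
wrist_force: [-0.1, 0.1, -0.7]
width: 44.3
grip_force: 61.5
[616.3126343  -56.75911818  90.85986382] [ 9.99847018e-01 -1.74822868e-02  5.46965557e-04  1.08729582e-04]
```

View pics/s2c.png

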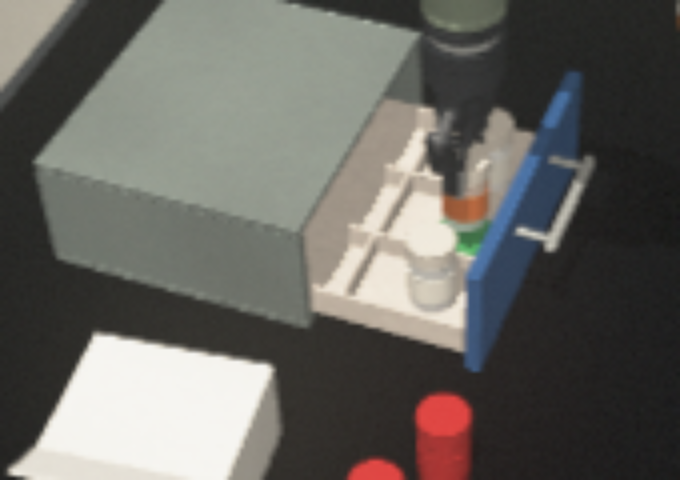

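The side crop shows the held jar over the green pad, upright, with both stored jars standing. Next I lower it slowly and feel for contact.

```bash
python3 -m creep '[[0,0,6,0,255],[0,0,12,0,255],[0,0,16,0,255],[0,0,19,0,255],[0,0,20,0,255],[0,0,21,0,255],[0,0,22,0,255],[0,0,22,0,255]]'; python3 -m creep '[[0,0,0.5,0,255],[0,0,1,0,255],[0,0,1,0,255]]'
```

```text
time_s: 9.22
ee_pos: [615.9, -56.7, 68.3]
tcp_rot: [1.0, -0.017, 0.0, 0.0]
wrist_force: [0.2, -0.4, -1.8]
width: 44.5
grip_force: 61.5
time_s: 9.6
ee_pos: [616.1, -56.7, 67.7]
tcp_rot: [1.0, -0.017, 0.0, 0.0]
wrist_force: [0.1, 0.3, 1.3]
width: 44.3
grip_force: 61.5
```

```bash
python3 -m creep '[[0,0,0.5,0,255],[0,0,0.5,0,255],[0,0,0.5,0,255]]'
```

```text
time_s: 9.98
ee_pos: [616.5, -56.7, 67.6]
tcp_rot: [1.0, -0.017, 0.001, 0.0]
wrist_force: [-0.3, 0.6, 5.8]
width: 44.6
grip_force: 61.8
```

```bash
python3 -m creep '[[0,0,0,0,115],[0,0,0,0,95],[0,0,0,0,80],[0,0,0,0,80],[0,0,-4,0,80],[0,0,-15,0,80],[0,0,-35,0,80],[0,0,-60,0,80]]' && python3 -m creep '[[0,0,-30,0,80],[0,0,-60,0,80],[-20,0,-85,0,120],[-50,0,-105,0,180],[-80,0,-110,0,255],[-105,0,-110,0,255],[-115,0,-110,0,255],[-115,0,-110,0,255]]'; python3 - <<'E'
from h import *
s,w=save('wrist','w3.png');print(s['ee_pos'],s['tcp_rot'],s['width'])
np.save('s3.npy',np.r_[s['ee_pos'],s['tcp_rot']])
E
```

```text
time_s: 10.98
ee_pos: [616.0, -56.7, 128.5]
tcp_rot: [1.0, -0.017, 0.0, 0.0]
wrist_force: [0.7, -0.5, -0.5]
width: 58.5
grip_force: 0.0
time_s: 11.98
ee_pos: [501.2, -52.7, 237.8]
tcp_rot: [1.0, -0.018, 0.001, 0.0]
wrist_force: [-0.0, 0.3, 0.3]
width: -0.0
grip_force: 0.0
[501.16063214 -52.71874263 237.83359069] [ 9.99844678e-01 -1.75949290e-02  9.97541701e-04  2.08280805e-04] -0.023137004107124798
```

View pics/w3.png

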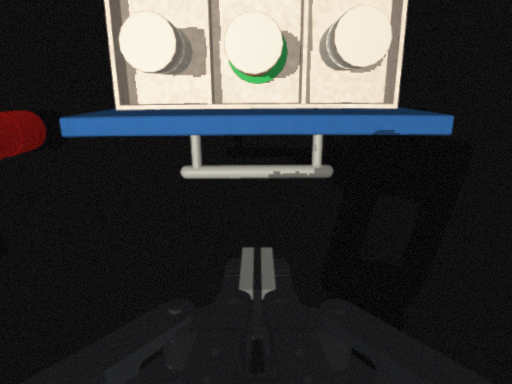

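The wrist view shows the jar upright on the pad with its lid at (254,43). The stored lids are at (152,42) and (362,37), and the handle bar runs from (182,171) to (332,171), parallel to the picture, so the yaw is matched.

```bash
python3 - <<'E'
from h import *
a=np.load('s3.npy');s=dict(ee_pos=a[:3],tcp_rot=a[3:])
print('jar',onz('wrist',(254,43),98,s))
t=cv2.imread('pics/w3.png').astype(int);b,g,r=t[...,0],t[...,1],t[...,2]
m=(g>90)&(r<80)&(b<100);y,x=np.nonzero(m)
P=np.array([onz('wrist',(i,j),20,s)[:2] for i,j in zip(x,y)]);print('pad y range',P[:,1].min(),P[:,1].max(),'x min',P[:,0].min())
for q in((182,171.5),(332,171.5),(257,171.5)):
  p=onz('wrist',q,95,s);print(p,totool(s,p-s['ee_pos']).round(1))
E
```

```text
jar [614.6 -53.8  98. ]
pad y range -84.8 -34.3 x min 586.8
[514.2  12.4  95. ] [ 10.5 -65.6 142.8]
[ 509.7 -117.4   95. ] [ 10.5  64.3 142.9]
[511.9 -52.5  95. ] [ 10.4  -0.7 142.9]
```

```bash
python3 -m creep '[[-15,-1,0,0,255],[-38,-1,10,0,255],[-45,-1,40,0,255],[-45,-1,80,0,255],[-45,-1,115,0,255],[-45,-1,140,0,255],[-45,-1,155,0,255],[-45,-1,158,0,255]]' && python3 -m creep '[[3,0,0,0,255],[8,0,0,0,255],[14,0,0,0,255],[20,0,0,0,255],[25,0,0,0,255],[29,0,0,0,255],[33,0,0,0,255],[36,0,0,0,255]]'; python3 - <<'E'
from h import *
for q in((228,155),(319,160)):print(onz('top',q,130))
E
```

```text
time_s: 13.02
ee_pos: [455.3, -49.9, 78.0]
tcp_rot: [1.0, -0.017, -0.001, -0.0]
wrist_force: [-0.3, -0.5, 0.0]
width: 0.3
grip_force: 0.0
time_s: 14.02
ee_pos: [492.1, -51.3, 78.7]
tcp_rot: [1.0, -0.017, -0.0, -0.0]
wrist_force: [-0.7, 0.2, 0.8]
width: -0.1
grip_force: 0.0
[714.8  69.6 130. ]
[ 702.6 -210.6  130. ]
```

```bash
python3 -m creep '[[2,0,0,0,255],[4,0,0,0,255],[6,0,0,0,255],[8,0,0,0,255],[11,0,0,0,255],[14,0,0,0,255],[18,0,0,0,255],[22,0,0,0,255]]'; python3 -m creep '[[4,0,0,0,255],[8,0,0,0,255],[12,0,0,0,255],[16,0,0,0,255],[20,0,0,0,255],[24,0,0,0,255],[28,0,0,0,255],[32,0,0,0,255]]';python3 -m creep '[[4,0,0,0,255],[8,0,0,0,255],[12,0,0,0,255],[16,0,0,0,255],[20,0,0,0,255],[24,0,0,0,255],[28,0,0,0,255],[32,0,0,0,255]]'
```

```text
time_s: 15.02
ee_pos: [514.2, -52.0, 78.7]
tcp_rot: [1.0, -0.018, -0.0, -0.0]
wrist_force: [-0.9, 0.9, -0.4]
width: -0.2
grip_force: 0.5
time_s: 16.02
ee_pos: [546.2, -53.2, 78.8]
tcp_rot: [1.0, -0.017, 0.0, -0.0]
wrist_force: [-1.2, 0.7, -0.5]
width: 0.4
grip_force: 0.5
time_s: 17.02
ee_pos: [578.2, -54.3, 78.8]
tcp_rot: [1.0, -0.017, 0.0, 0.0]
wrist_force: [-1.4, 0.7, 0.4]
width: 0.0
grip_force: 0.5
```

```bash
python3 -m creep '[[4,0,0,0,255],[8,0,0,0,255],[12,0,0,0,255],[16,0,0,0,255],[20,0,0,0,255],[24,0,0,0,255],[28,0,0,0,255],[31,0,0,0,255]]'; python3 - <<'E'
from h import *
s,w=save('wrist','w4.png');_,t=save('top','t4.png');_,d=save('side','s4.png');print(s['ee_pos'],s['tcp_rot'])
im=np.vstack([cv2.resize(w,(400,300)),cv2.resize(d[120:240,140:300],(400,300))]);cv2.imwrite('pics/c4.png',im[:,:,::-1])
E
```

```text
time_s: 18.02
ee_pos: [609.2, -55.5, 78.8]
tcp_rot: [1.0, -0.017, 0.0, 0.0]
wrist_force: [-1.9, -0.0, 0.8]
width: -0.2
grip_force: 0.5
[609.21719038 -55.49860615  78.78251783] [ 9.99847253e-01 -1.74774666e-02  7.21240819e-05  5.87768642e-05]
```

View pics/c4.png

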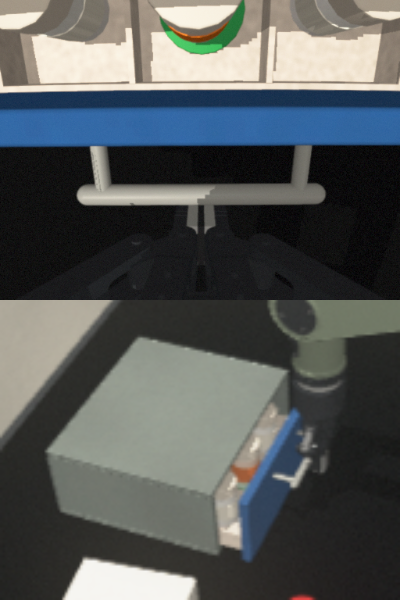

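The fingers push on the middle of the bar, the jars are standing, and the drawer is still about 40 mm out (side crop). I continue more slowly.

```bash
python3 -m creep '[[3,0,0,0,255],[6,0,0,0,255],[9,0,0,0,255],[12,0,0,0,255],[14,0,0,0,255],[16,0,0,0,255],[18,0,0,0,255],[20,0,0,0,255]]'; python3 -m creep '[[1.5,0,0,0,255],[3,0,0,0,255],[4.5,0,0,0,255],[6,0,0,0,255]]'; python3 -m creep '[[1,0,0,0,255],[2,0,0,0,255],[3,0,0,0,255],[4,0,0,0,255]]'
```

```text
time_s: 19.18
ee_pos: [629.0, -56.2, 78.8]
tcp_rot: [1.0, -0.017, 0.0, 0.0]
wrist_force: [-1.8, -0.1, 1.1]
width: -0.2
grip_force: 0.4
time_s: 19.68
ee_pos: [633.5, -56.3, 78.7]
tcp_rot: [1.0, -0.017, -0.002, -0.0]
wrist_force: [-6.5, -0.5, 4.9]
width: 0.3
grip_force: 3.4
time_s: 20.18
ee_pos: [637.7, -56.4, 78.7]
tcp_rot: [1.0, -0.017, -0.001, -0.0]
wrist_force: [-4.9, -0.2, 3.1]
width: 0.2
grip_force: 2.4
```

```bash
python3 -m creep '[[0.7,0,0,0,255],[1.4,0,0,0,255],[2,0,0,0,255]]'; python3 -m creep '[[0.7,0,0,0,255],[1.4,0,0,0,255],[2,0,0,0,255]]';python3 -m creep '[[0.7,0,0,0,255],[1.4,0,0,0,255],[2,0,0,0,255]]'
```

```text
time_s: 20.55
ee_pos: [641.7, -56.5, 78.8]
tcp_rot: [1.0, -0.018, 0.001, -0.0]
wrist_force: [0.1, 0.1, 0.4]
width: 0.2
grip_force: 0.0
time_s: 20.92
ee_pos: [643.2, -56.6, 78.8]
tcp_rot: [1.0, -0.017, 0.0, -0.0]
wrist_force: [-0.2, -0.0, 0.6]
width: 0.1
grip_force: 0.0
time_s: 21.3
ee_pos: [644.9, -56.7, 78.8]
tcp_rot: [1.0, -0.017, 0.0, -0.0]
wrist_force: [-0.1, -0.4, 0.1]
width: -0.2
grip_force: 0.0
```

The force dropped to zero, so the drawer has snapped past the detent. I back off and check.

```bash
python3 -m creep '[[-10,0,0,0,255],[-30,0,0,0,255],[-60,0,0,0,255],[-90,0,-20,0,255],[-120,0,-60,0,255],[-150,0,-100,0,255],[-170,0,-140,0,255],[-175,0,-150,0,255]]'; python3 -m creep '[[0,0,0,0,255],[0,0,0,0,255]]';python3 - <<'E'
from h import *
s,w=save('wrist','w5.png');_,t=save('top','t5.png');_,d=save('side','s5.png');print(s['ee_pos'])
im=np.vstack([cv2.resize(w,(400,300)),cv2.resize(d[120:270,130:330],(400,300))]);cv2.imwrite('pics/c5.png',im[:,:,::-1])
np.save('s5.npy',np.r_[s['ee_pos'],s['tcp_rot']])
E
```

```text
time_s: 22.3
ee_pos: [470.2, -50.8, 231.8]
tcp_rot: [1.0, -0.018, 0.003, 0.001]
wrist_force: [1.3, 0.0, 0.1]
width: 0.3
grip_force: 0.0
time_s: 22.55
ee_pos: [469.3, -50.3, 227.0]
tcp_rot: [1.0, -0.017, -0.001, -0.0]
wrist_force: [0.3, 0.2, 0.2]
width: -0.1
grip_force: 0.0
[469.26835182 -50.29725343 226.99113928]
```

View pics/c5.png

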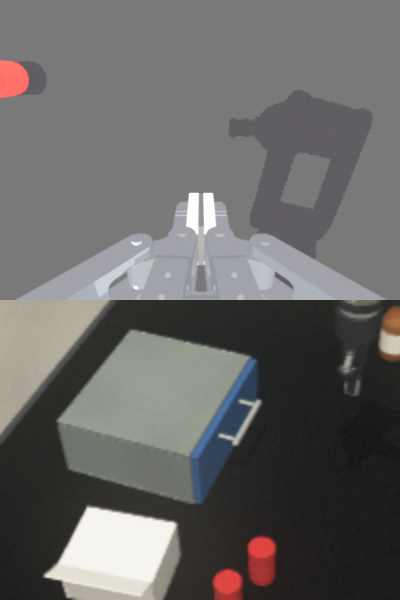

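The side crop shows the blue panel flush against the grey unit, so the drawer is shut. The robot is clear and the other things are where they were.

```bash
python3 -c "
from cell import *
print(sign_off())"
```

```text
the job is handed in; nothing more can be done
None
```

I handed in the job: the orange-labelled jar is upright on the green pad, about 3 mm off centre, and the drawer clicked past its detent and is shut; all three jars were standing when last visible, about 40 mm before it closed.

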